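Send workshop air to the gauge

TASK

On the bench air manifold, push the selector's arm round with a fingertip until its pointed end points straight at the round pressure gauge. Only then push the supply valve's lever fully open, so that it lies along the inlet pipe against its stop, leaving the selector on the gauge. Push gently without gripping anything, do not press on the gauge or the other fittings, and leave the loose things where they are.

Things in the scene. Friction and masses are not known exactly. Their poses are not given: they have to be found in the camera images.
- station: Compressed-air manifold fixed to the bench, z up. Origin on the bench under the selector's axis (round housing 88 mm across, 49 mm high, on a 130 mm square plate). Four level branch pipes (top 35 mm up) run to four fittings 150 mm from the axis, about 50 and 100 degrees either side of +x. The inlet pipe (top 41 mm up) runs along -x: supply valve at 170 mm, end post 50 mm high at 340 mm.
- selector_arm: Dark steel pointer arm on the selector, turning about z at its origin, 50 mm above the bench. Its +x runs to the pointed end (105 mm); a round tail reaches 48 mm the other way. 16 mm wide, its sides 58 to 78 mm above the bench. It turns either way past all fittings, with no notch or stop there, and stays where left (2 N at 75 mm moves it). Starts within 25 degrees of the station's +x.
- selector_hub (a point): Point on the selector arm's vertical turning axis, 68 mm above the bench; the hub is 42 mm across, its top 81 mm above the bench.
- selector_tip (a point): The selector arm's pointed end, 105 mm from its axis, 68 mm above the bench.
- selector_aim (a point): Imaginary point straight ahead of the selector arm's pointed end, 150 mm from its axis (the radius of the fittings), 68 mm above the bench.
- gauge: Pressure gauge: a flat steel disc 63 mm across and 26 mm thick with a white dial face looking up, top 77 mm above the bench, on a brass foot 34 mm across. Stands fixed on one of the four branch ends. Origin under its centre.
- coupling: Slim steel hose coupling, 26 mm across with a 14 mm spigot, 86 mm high, on the same brass foot (34 mm across, 42 mm high). Fixed on another branch. Origin under its centre.
- filter_bowl: Round-topped aluminium filter bowl, 42 mm across, 94 mm high, on the same foot. Fixed on another branch. Origin under its centre.
- plug: Closed branch: the brass foot with a 20 mm square steel plug, 56 mm high in all. Fixed. Origin under its centre.
- supply_lever: Flat handle of the supply ball valve, turning about z at its origin (55 mm above the bench, over the inlet pipe). It points along its own -y, 120 mm long; the outer 75 mm is a grey sleeve 22 mm wide, 61 to 79 mm above the bench. Shut, it lies square across the pipe along the station's -y, roughly towards the robot. Stays where it is left; 2 N at 75 mm radius moves it.
- lever_hub (a point): Point on the supply lever's vertical turning axis, 70 mm above the bench. The lever opens clockwise seen from above, a quarter turn, to a firm stop where it lies along the inlet pipe pointing away from the selector. It may start up to 12 degrees open.
- lever_tip (a point): Outer end of the supply lever, 120 mm from its axis, 70 mm above the bench. Fully open its y in the station's frame is 0, shut -120 mm.
- jar: Loose jar 52 mm across, 75 mm high, beside the supply valve, on the side away from the lever. Bystander. Origin under its centre.
- nipple: Loose brass pipe nipple standing upright, 28 mm across, 45 mm high, between valve and selector. Bystander. Origin under its centre.
- tape: Loose plain grey ring lying flat, 90 mm across, 24 mm high, to the right of the fittings. Bystander.
- spray_can: Loose spray can 65 mm across, 190 mm high, at the back left. Bystander.
- spanner: Loose spanner lying at the left. Bystander.
- screwdriver: Loose screwdriver lying at the right. Bystander.
- tin: Loose open tin 90 mm across, 90 mm high, at the back right. Bystander.
Things that resemble listed ones, but are neither listed nor needed, are in the scene too. What is shaped like the gauge but black or orange is not meant.

How it is judged:
By the outcome, as a careful person would: the job done as asked, in the order asked, and still so for the second after the job is handed in, with the robot touching nothing.
It also fails if it takes over 58 s, if anything falls off the work surface, if the arm or the gripper's body presses on something with over 40 N, if the wrist force passes 120 N, or if a joint passes its speed limit or range.

ROBOT

A 6-joint arm with a two-finger parallel gripper is mounted at the origin on the work surface. World frame = base frame: x ahead of the robot, y to its left, z up, the work surface at z = 0. Lengths are in m, angles in rad, forces in N, time in s.
With the tool pointing down it reaches from about 0.25 to 0.775 m from the base axis. Payload 4 kg.
Tool frame: the origin (TCP) lies on the centre line of the jaws, within the pads' length; the fingertips stand 25 mm ahead of it and the grasp point (between the pads) lies 6 mm ahead of it; z points along the fingers, y is the line along which they close (so a half turn about z gives the same grasp; the last joint's range is limited). The gripper opens to 94 mm and grips with 3 to 60 N. Pads are 16 mm wide; open, the fingers measure 119 mm over their backs; the gripper's body (75 mm by 177 mm) begins 78 mm behind the grasp point.
Start: joints at [1.037, 0.087, 1.371, -0, 1.684, -0.103], TCP at [0.23, 0.5, 0.231] pointing down, gripper open.
Joint ranges: [-3.1, 3.1], [-0.76, 2.03], [0.27, 2.55], [-1.08, 4.22], [0.17, 2.65], [-2.57, 2.57]. Speed limits (rad/s): [2.79, 2.79, 3.14, 3.14, 3.14, 3.14].

INTERFACE

Orientations are given as [roll, pitch, yaw] about the fixed x, y, z axes, in that order (R = Rz(yaw) Ry(pitch) Rx(roll)).
In Python, from bench import robot, imaging gives the robot as it stands. The module is installed in compiled form; this text tells all that it offers.
- The arm moves only by the tool drive_tool, never from a script. Its argument "series" is a list of rows, each a list of 3 entries, a list of its own where there are three numbers: the finger opening in m, from 0 to 0.094, then the shift along the tool's x, y, z in m, then the turn, a rotation vector about the tool's x, y, z in rad. A call has 1 to 5 rows; each row is the pose to reach, as a shift and turn from the pose commanded when the call began, along the tool's axes at that moment; what a row does not reach only later rows make up. A row lasts 1/8 s, in which the tool goes at most 62.5 mm and 10.7 degrees, less where a joint would pass 70% of its speed; a pose out of reach is approached as far as the arm can. A call with a gripper value outside its range is refused whole. The fingers move at their own pace and stop on an object; the grip force is fixed at half the most. Time passes only in rows, so rows that repeat a pose let the fingers close. It gives the time, the measured TCP pose, the force, the opening and the grip force at its end, in the units of the state.
- robot.get_obs(): the state, without advancing time (a new reading comes with each control period).
- imaging.snapshot(name): name is "side" or "top"; returns the picture (480x640x3 uint8, red, green, blue); there is no depth.
- imaging.get_calibration(name): a dict with "intrinsics" (3x3 intrinsics, pixels), "position" and "rotation" of the camera in the world. Camera axes: x right, y up, looking along -z (the intrinsics and any distortion apply to the point x, -y, -z); pixel columns grow to the right and rows downward; lengths in m; the calibration is good to about 2 mm. A picture is of the moment at which its call begins. get_calibration takes no time and is no camera call.
- robot.close_job(): hands the job in; it is judged then, once.
The state is a dict: "time": time; "joint_positions": joint angles; "qvel": joint speeds; "joint_torque": joint torques, N m; "tool_pos": TCP position; "ee_rot": TCP orientation; "wrist_force": force on the tool from outside, world axes, zero at the start; "wrist_torque": the same for the moment, N m; "width": finger opening in m; "finger_force": force on a finger pad.
Only numpy, scipy, OpenCV 4.12 (cv2) and the standard library are available. Lean on these libraries where they do the work, as an engineer would, in place of code of your own. Each camera call takes 0.05 s, during which the arm holds its last target. There are 200 camera calls.

## Working session

There is one attempt and no reset: what is moved stays moved. The work goes in short steps, Python scripts to look and compute and a tool call to move; the robot and the scene stay as the last step left them, time stands still between calls to the robot, and variables do not carry over. Pictures are saved under pics/ and viewed, at most 10 in all, crops included, and the job is handed in when it is done.

Besides the shell and the picture viewer there is one more tool, called after "Request:" by a JSON object that holds its "api" and its "payload", one argument or row to a line. drive_tool: Moves the arm, as the interface text tells. Its arguments: {"type":"object","properties":{"series":{"type":"array"}},"required":["series"]}

```bash
mkdir -p pics; python3 - <<'E'
from bench import robot, imaging
import cv2
for n in("top","side"):
    cv2.imwrite(f"pics/{n}0.png",imaging.snapshot(n)[:,:,::-1])
    c=imaging.get_calibration(n); print(n,c)
o=robot.get_obs(); print(o["time"],o["tool_pos"],o["ee_rot"],o["width"])
E
```

```text
top {'intrinsics': array([[600.35991471,   0.        , 317.63023031],
       [  0.        , 600.35991471, 239.16518882],
       [  0.        ,   0.        ,   1.        ]]), 'position': array([ 0.21382353, -0.04256379,  1.49112129]), 'rotation': array([ 0.20173919,  0.00440538, -1.4849468 ])}
side {'intrinsics': array([[496.52273479,   0.        , 328.50967838],
       [  0.        , 496.52273479, 237.75095795],
       [  0.        ,   0.        ,   1.        ]]), 'position': array([ 0.47183193, -0.8939466 ,  0.77651031]), 'rotation': array([ 0.89526498,  0.00997462, -0.06298228])}
0.1 [0.22943989 0.49937019 0.22944798] [-3.13965584e+00 -2.09618062e-04  2.71081919e+00] 0.09413637814344647
```

View pics/top0.png

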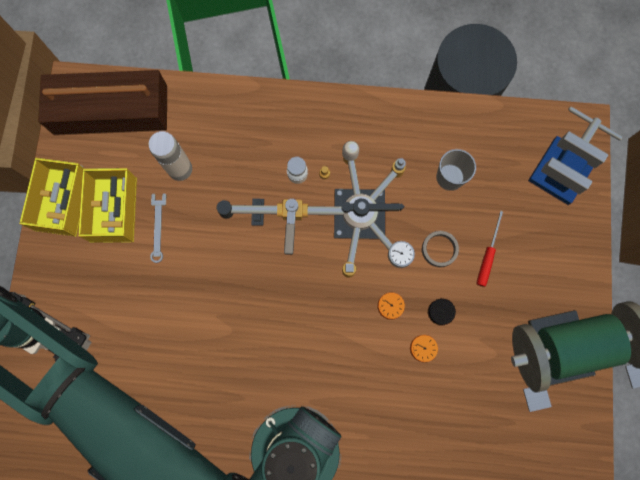

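View pics/side0.png

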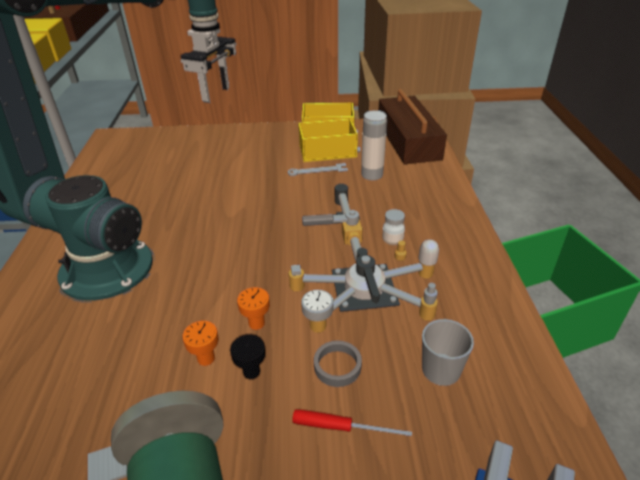

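The top view shows the white gauge at (401,253), the selector arm pointing right from its hub (361,207) to its tip (402,207), and the lever from (291,208) to (290,252). In the side view the white gauge is at (318,303).
Things that could be taken for the gauge: white (401,253), orange (391,305) and (424,348), black (441,311). I choose the white one, which stands on a branch pipe. I'll check it in a close crop and measure.

```bash
cat > h.py <<'E'
import numpy as np, cv2
from scipy.spatial.transform import Rotation as R
from bench import robot, imaging
def ray(n,uv,z):
    c=imaging.get_calibration(n);K=c["intrinsics"];u,v=uv
    d=np.array([(u-K[0,2])/K[0,0],-(v-K[1,2])/K[1,1],-1.])
    d=R.from_euler("xyz",c["rotation"]).apply(d);p=np.array(c["position"])
    return (p+d*(z-p[2])/d[2])
def pix(n,P):
    c=imaging.get_calibration(n);K=c["intrinsics"]
    q=R.from_euler("xyz",c["rotation"]).inv().apply(np.array(P)-c["position"])
    return np.array([K[0,2]+K[0,0]*q[0]/-q[2],K[1,2]-K[1,1]*q[1]/-q[2]])
def crop(img,x0,y0,x1,y1,f,name):
    cv2.imwrite(name,cv2.resize(img[y0:y1,x0:x1,::-1],None,fx=f,fy=f,interpolation=cv2.INTER_CUBIC))
E
python3 - <<'E'
from h import *
im=imaging.snapshot("top"); np.save("top.npy",im)
crop(im,215,135,435,285,3.6,"pics/c1.png")
for n,p,z in [("gauge",(401,253),.077),("hub",(361,207),.081),("tip",(402.5,207),.07),("leverhub",(291,209),.07),("levertip",(290,253),.07),("post",(225,209),.05)]:
    print(n,ray("top",p,z).round(4))
E
```

```text
gauge [ 0.4847 -0.2131  0.077 ]
hub [ 0.5888 -0.1095  0.081 ]
tip [ 0.6003 -0.211   0.07  ]
leverhub [0.5723 0.0598 0.07  ]
levertip [0.4634 0.0519 0.07  ]
post [0.5635 0.2242 0.05  ]
```

View pics/c1.png

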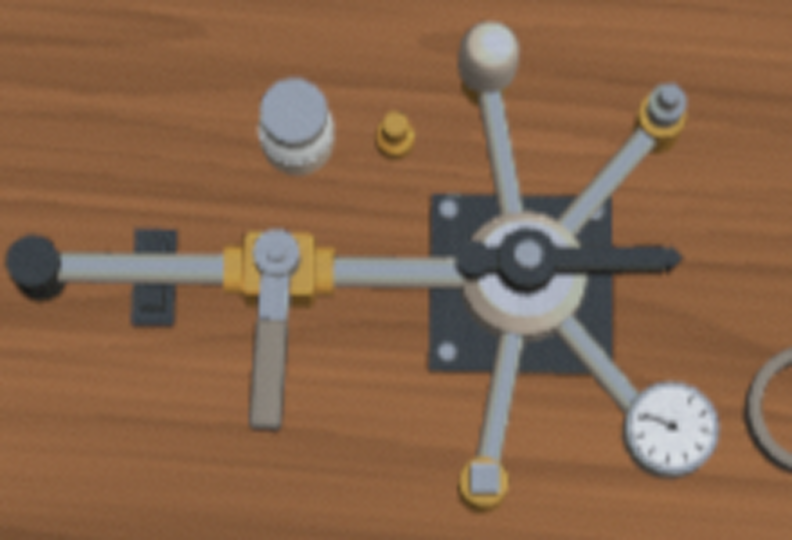

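The crop shows the white-faced gauge at crop (671,428), on the lower-right branch. The arm hub is at (527,254) and its tip at (681,258). The lever axis is at (277,253) and its end at (265,428).

```bash
cat >> h.py <<'E'
def full(u,v): return (215+u/3.6-.36,135+v/3.6-.36)
def rows(start,targets):
    """start,targets: (x,y,z,yaw deg), tool down; prints shift/turn in start tool axes"""
    y=np.radians(start[3]);T=R.from_euler("xyz",[np.pi,0,y])
    for t in targets:
        s=T.inv().apply(np.array(t[:3])-start[:3]);print(np.round(s,3).tolist(),round(np.radians(start[3]-t[3]),3))
E
python3 - <<'E'
from h import *
im=np.load("top.npy")
g0=ray("top",full(671,428),.077);hub=ray("top",full(527,252),.081);tip=ray("top",full(682,258),.073)
lh=ray("top",full(276,252),.083);lt=ray("top",full(266,430),.075)
m=(im.min(2)>190).astype(np.uint8);m[:225]=0;m[285:]=0;m[:,:375]=0;m[:,425:]=0
c=max(cv2.findContours(m,0,2)[0],key=cv2.contourArea);uv=cv2.minEnclosingCircle(c)[0];g=ray("top",uv,.077)
print(g0,g,uv)
az=lambda v:np.degrees(np.arctan2(v[1],v[0]))
for n,v in [("gauge",g-hub),("tip",tip-hub),("lh-hub",hub-lh),("lever",lt-lh)]: print(n,v[:2].round(4),np.hypot(*v[:2]).round(4),az(v).round(1))
print(hub,lh)
E
```

```text
[ 0.4834383  -0.21325658  0.077     ] [ 0.48458817 -0.21425423  0.077     ] (401.47369384765625, 253.09210205078125)
gauge [-0.1101 -0.1051] 0.1522 -136.3
tip [ 0.0068 -0.1052] 0.1054 -86.3
lh-hub [ 0.0148 -0.1684] 0.169 -85.0
lever [-0.1203 -0.0044] 0.1204 -177.9
[ 0.59470955 -0.10918852  0.081     ] [0.57988507 0.05918484 0.083     ]
```

```bash
cat >> h.py <<'E'
HUB=np.array([.5945,-.109]);LH=np.array([.580,.059])
def at(c,th,r,d,z,yo):
    t=np.radians(th);p=c+r*np.array([np.cos(t),np.sin(t)])+d*np.array([-np.sin(t),np.cos(t)])
    return (*p,z,th+yo)
E
python3 - <<'E'
from h import *
S=(.23,.5,.231,155.3);E=at(HUB,-86.3,.078,.04,.231,270)
print(E)
mid=[tuple(np.array(S)+f*(np.array(E)-S)) for f in(.333,.667,1)]
for a,b in zip([S]+mid[:2],mid): print(b);rows(a,[b])
E
```

```text
(np.float64(0.6394501447746179), np.float64(-0.18425612589511164), 0.231, 183.7)
(np.float64(0.3663468982099478), np.float64(0.2721427100769278), np.float64(0.231), np.float64(164.7572))
[-0.219, -0.15, -0.0] -0.165
(np.float64(0.5031032465646702), np.float64(0.04360116402796049), np.float64(0.231), np.float64(174.2428))
[-0.192, -0.185, -0.0] -0.166
(np.float64(0.6394501447746179), np.float64(-0.18425612589511164), np.float64(0.231), np.float64(183.7))
[-0.159, -0.213, -0.0] -0.165
```

Request:
{"api": "drive_tool", "payload": {
  "series": [
    [0.0, [-0.044, -0.03, 0], [0, 0, -0.033]],
    [0.0, [-0.088, -0.06, 0], [0, 0, -0.066]],
    [0.0, [-0.131, -0.09, 0], [0, 0, -0.1]],
    [0.0, [-0.175, -0.12, 0], [0, 0, -0.132]],
    [0.0, [-0.219, -0.15, 0], [0, 0, -0.165]]
  ]
}}

```text
time: 0.78
tool_pos: [0.3665, 0.2705, 0.2302]
ee_rot: [3.142, -0.0, 2.877]
wrist_force: [-0.0, -0.1, 0.7]
width: 0.0474
finger_force: 0.0
```

Request:
{"api": "drive_tool", "payload": {
  "series": [
    [0.0, [-0.038, -0.037, 0], [0, 0, -0.033]],
    [0.0, [-0.077, -0.074, 0], [0, 0, -0.066]],
    [0.0, [-0.115, -0.111, 0], [0, 0, -0.1]],
    [0.0, [-0.154, -0.148, 0], [0, 0, -0.132]],
    [0.0, [-0.192, -0.185, 0], [0, 0, -0.166]]
  ]
}}

```text
time: 1.4
tool_pos: [0.5033, 0.0414, 0.2302]
ee_rot: [3.141, -0.0, 3.043]
wrist_force: [-0.2, 1.5, -0.3]
width: 0.0004
finger_force: 0.0
```

Request:
{"api": "drive_tool", "payload": {
  "series": [
    [0.0, [-0.032, -0.043, 0], [0, 0, -0.033]],
    [0.0, [-0.064, -0.085, 0], [0, 0, -0.066]],
    [0.0, [-0.095, -0.128, 0], [0, 0, -0.1]],
    [0.0, [-0.127, -0.17, 0], [0, 0, -0.132]],
    [0.0, [-0.159, -0.213, 0], [0, 0, -0.165]]
  ]
}}

```text
time: 2.02
tool_pos: [0.6403, -0.1862, 0.2299]
ee_rot: [3.141, -0.001, -3.075]
wrist_force: [-0.7, 0.5, -0.1]
width: 0.0002
finger_force: 0.0
```

Request:
{"api": "drive_tool", "payload": {
  "series": [
    [0.0, [0, 0, 0], [0, 0, 0]],
    [0.0, [0, 0, 0.03], [0, 0, 0]],
    [0.0, [0, 0, 0.06], [0, 0, 0]],
    [0.0, [0, 0, 0.08], [0, 0, 0]],
    [0.0, [0, 0, 0.08], [0, 0, 0]]
  ]
}}

```text
time: 2.65
tool_pos: [0.6384, -0.1835, 0.1483]
ee_rot: [3.14, -0.004, -3.076]
wrist_force: [-0.0, -0.2, 0.1]
width: 0.0004
finger_force: 0.0
```

Request:
{"api": "drive_tool", "payload": {
  "series": [
    [0.0, [0, 0, 0.025], [0, 0, 0]],
    [0.0, [0, 0, 0.05], [0, 0, 0]],
    [0.0, [0, 0, 0.066], [0, 0, 0]],
    [0.0, [0, 0, 0.066], [0, 0, 0]]
  ]
}}

```text
time: 3.15
tool_pos: [0.6393, -0.1843, 0.0838]
ee_rot: [3.141, -0.002, -3.076]
wrist_force: [-0.6, 0.6, 0.1]
width: 0.0002
finger_force: 0.0
```

```bash
python3 - <<'E'
from h import *
S=at(HUB,-86.3,.078,.04,.085,270)
P=[S]+[at(HUB,-86.3,.078,.019,.085,270)]+[at(HUB,th,.078,.016,.085,270) for th in np.linspace(-88,-130,15)]
for i in range(0,len(P)-1,5): print("call");rows(P[i],P[i+1:i+6])
print(P[-1])
E
```

```text
call
[0.021, -0.0, -0.0] 0.0
[0.026, -0.0, -0.0] 0.03
[0.03, -0.001, -0.0] 0.082
[0.035, -0.001, -0.0] 0.134
[0.039, -0.002, -0.0] 0.187
call
[0.004, -0.001, -0.0] 0.052
[0.008, -0.001, -0.0] 0.105
[0.012, -0.002, -0.0] 0.157
[0.017, -0.002, -0.0] 0.209
[0.021, -0.001, -0.0] 0.262
call
[0.004, -0.001, -0.0] 0.052
[0.008, -0.001, -0.0] 0.105
[0.012, -0.002, -0.0] 0.157
[0.017, -0.002, -0.0] 0.209
[0.021, -0.001, -0.0] 0.262
call
[0.004, -0.001, -0.0] 0.052
(np.float64(0.5566192775343536), np.float64(-0.1790360683182649), 0.085, np.float64(140.0))
```

Request:
{"api": "drive_tool", "payload": {
  "series": [
    [0.0, [0.021, 0, 0], [0, 0, 0]],
    [0.0, [0.026, 0, 0], [0, 0, 0.03]],
    [0.0, [0.03, -0.001, 0], [0, 0, 0.082]],
    [0.0, [0.035, -0.001, 0], [0, 0, 0.134]],
    [0.0, [0.039, -0.002, 0], [0, 0, 0.187]]
  ]
}}

```text
time: 3.78
tool_pos: [0.6026, -0.1894, 0.0863]
ee_rot: [-3.141, 0.005, 3.017]
wrist_force: [1.6, 1.0, 0.6]
width: 0.0004
finger_force: 0.9
```

Request:
{"api": "drive_tool", "payload": {
  "series": [
    [0.0, [0.004, -0.001, 0], [0, 0, 0.052]],
    [0.0, [0.008, -0.001, 0], [0, 0, 0.105]],
    [0.0, [0.012, -0.002, 0], [0, 0, 0.157]],
    [0.0, [0.017, -0.002, 0], [0, 0, 0.209]],
    [0.0, [0.021, -0.001, 0], [0, 0, 0.262]]
  ]
}}

```text
time: 4.4
tool_pos: [0.5815, -0.1889, 0.0864]
ee_rot: [-3.141, 0.005, 2.755]
wrist_force: [2.0, -2.4, -0.4]
width: 0.0007
finger_force: 1.0
```

Request:
{"api": "drive_tool", "payload": {
  "series": [
    [0.0, [0.004, -0.001, 0], [0, 0, 0.052]],
    [0.0, [0.008, -0.001, 0], [0, 0, 0.105]],
    [0.0, [0.012, -0.002, 0], [0, 0, 0.157]],
    [0.0, [0.017, -0.002, 0], [0, 0, 0.209]],
    [0.0, [0.021, -0.001, 0], [0, 0, 0.262]]
  ]
}}

```text
time: 5.03
tool_pos: [0.5614, -0.1821, 0.0864]
ee_rot: [-3.141, 0.005, 2.493]
wrist_force: [0.2, -2.4, 0.3]
width: 0.0004
finger_force: 1.0
```

Request:
{"api": "drive_tool", "payload": {
  "series": [
    [0.0, [0.004, -0.001, 0], [0, 0, 0.052]],
    [0.0, [0.004, -0.001, 0], [0, 0, 0.052]]
  ]
}}

```text
time: 5.28
tool_pos: [0.5574, -0.1799, 0.0862]
ee_rot: [3.141, 0.004, 2.444]
wrist_force: [0.5, -1.7, 1.1]
width: 0.0002
finger_force: 0.7
```

```bash
python3 - <<'E'
from h import *
im=imaging.snapshot("top");s=imaging.snapshot("side")
a=cv2.resize(im[170:280,320:430],(560,560),interpolation=2)
cv2.imwrite("pics/t2.png",a[:,:,::-1]);crop(s,260,220,460,340,4,"pics/s2.png")
E
```

```text
(no output)
```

View pics/s2.png

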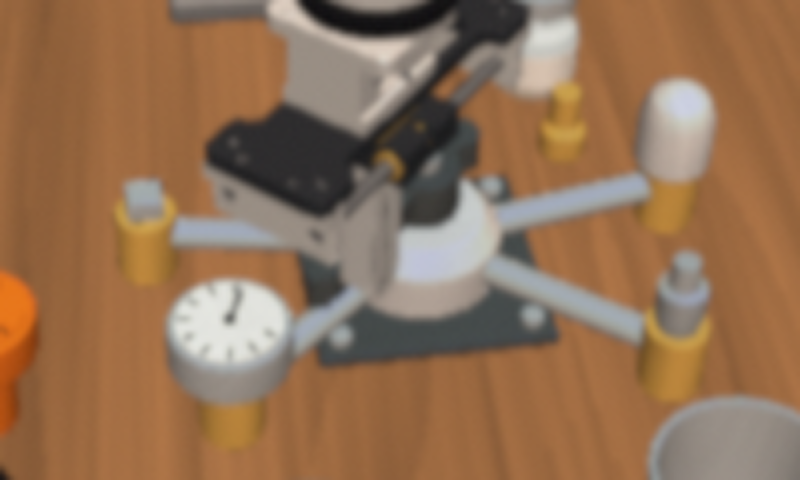

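```bash
python3 - <<'E'
from h import *
P=[at(HUB,-130,.078,.016,.085,270),at(HUB,-132,.078,.016,.085,270),at(HUB,-134,.078,.016,.085,270),at(HUB,-134,.078,.045,.085,270),at(HUB,-134,.078,.045,.185,270)]
rows(P[0],P[1:])
L=at(LH,-177.9,.08,.045,.185,270);print(P[-1],L);rows(P[-1],[L])
E
```

```text
[0.003, -0.001, -0.0] 0.035
[0.005, -0.001, -0.0] 0.07
[-0.023, -0.003, -0.0] 0.07
[-0.023, -0.003, -0.1] 0.07
(np.float64(0.5726869381194375), np.float64(-0.19636813109706966), 0.185, 136) (np.float64(0.5017026953895025), np.float64(0.011098725583435956), 0.185, 92.1)
[0.195, 0.1, 0.0] 0.766
```

Request:
{"api": "drive_tool", "payload": {
  "series": [
    [0.0, [0.003, -0.001, 0], [0, 0, 0.035]],
    [0.0, [0.005, -0.001, 0], [0, 0, 0.07]],
    [0.0, [0.005, -0.001, 0], [0, 0, 0.07]],
    [0.0, [-0.01, -0.002, 0], [0, 0, 0.07]],
    [0.0, [-0.023, -0.003, 0], [0, 0, 0.07]]
  ]
}}

```text
time: 6.0
tool_pos: [0.5723, -0.1966, 0.0838]
ee_rot: [-3.141, -0.001, 2.374]
wrist_force: [0.6, 0.3, -0.3]
width: 0.0007
finger_force: 0.0
```

Request:
{"api": "drive_tool", "payload": {
  "series": [
    [0.0, [0, 0, -0.03], [0, 0, 0]],
    [0.0, [0, 0, -0.07], [0, 0, 0]],
    [0.0, [0, 0, -0.1], [0, 0, 0]],
    [0.0, [0, 0, -0.1], [0, 0, 0]]
  ]
}}

```text
time: 6.5
tool_pos: [0.5738, -0.1973, 0.1873]
ee_rot: [3.139, 0.005, 2.373]
wrist_force: [-1.3, -0.5, 0.1]
width: 0.0004
finger_force: 0.0
```

Request:
{"api": "drive_tool", "payload": {
  "series": [
    [0.0, [0.039, 0.02, 0], [0, 0, 0.153]],
    [0.0, [0.078, 0.04, 0], [0, 0, 0.306]],
    [0.0, [0.117, 0.06, 0], [0, 0, 0.46]],
    [0.0, [0.156, 0.08, 0], [0, 0, 0.613]],
    [0.0, [0.195, 0.1, 0], [0, 0, 0.766]]
  ]
}}

```text
time: 7.12
tool_pos: [0.4998, 0.0124, 0.1819]
ee_rot: [-3.138, -0.001, 1.602]
wrist_force: [0.5, -0.8, 0.0]
width: 0.0003
finger_force: 0.0
```

```bash
python3 - <<'E'
from h import *
im=imaging.snapshot("top");np.save("top3.npy",im)
crop(im,215,135,435,285,3.6,"pics/c3.png")
E
```

```text
(no output)
```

View pics/c3.png

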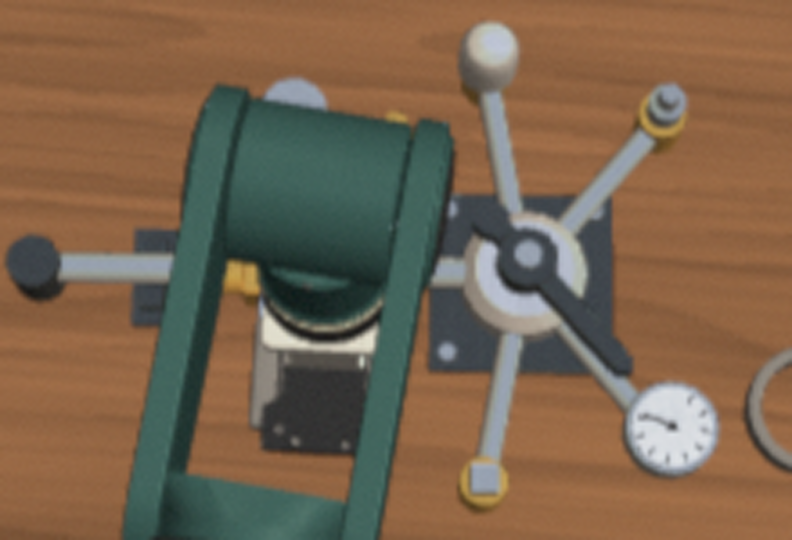

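The crop shows the arm now pointing down-right, tip near (630,370), with the gauge centre at (671,428). I'll measure its angle.

```bash
cat >> h.py <<'E'
def armang(im,v=False):
    g=im.max(2).astype(float)
    ys,xs=np.mgrid[200:250,355:400]
    P=np.array([ray("top",(x,y),.078)[:2] for x,y in zip(xs.ravel(),ys.ravel())])-HUB
    r=np.hypot(*P.T);a=np.degrees(np.arctan2(P[:,1],P[:,0]));val=g[200:250,355:400].ravel()
    for r0,r1 in((.03,.045),(.045,.06),(.06,.075),(.075,.09),(.09,.1)):
        k=(r>r0)&(r<r1)&(a>-165)&(a<-105)
        w=np.clip(np.percentile(val[k],60)*.8-val[k],0,None)
        q=(P[k]*w[:,None]).sum(0)/w.sum();print(r0,np.degrees(np.arctan2(q[1],q[0])).round(2),q.round(4),(w>0).sum(),np.percentile(val[k],[5,25,60]))
E
python3 - <<'E'
from h import *
im=np.load("top3.npy");armang(im)
for p in[(630,370),(626,372),(632,366)]:
    t=ray("top",full(*p),.073)[:2]-HUB;print(t,np.hypot(*t),np.degrees(np.arctan2(t[1],t[0])))
E
```

```text
0.03 -139.84 [-0.0284 -0.024 ] 50 [ 54.  75. 162.]
0.045 -144.45 [-0.0424 -0.0303] 7 [61.2 74.  77. ]
0.06 -142.55 [-0.0536 -0.0411] 9 [64. 74. 77.]
0.075 -145.48 [-0.0665 -0.0457] 104 [ 69.75  74.   134.  ]
0.09 -137.73 [-0.0699 -0.0635] 42 [ 71.45 116.25 140.  ]
[-0.07322489 -0.07510521] 0.10489364676136619 -134.27372149394995
[-0.07481759 -0.07252223] 0.10419762566966433 -135.8925190777266
[-0.07037858 -0.07627053] 0.10378024086252162 -132.6992516487611
```

```bash
python3 - <<'E'
from h import *
im=np.load("top3.npy")
a=im[195:265,345:415].astype(float);a=np.clip((a-40)*255/90,0,255).astype(np.uint8)
a=cv2.resize(a,(595,595),interpolation=cv2.INTER_CUBIC)[:,:,::-1].copy()
def q(P): return tuple(int(round(c)) for c in (pix("top",P)-[345,195]+.5)*8.5)
g=np.array([.4846,-.2143]);h=np.append(HUB,.081)
u=(g-HUB)/np.linalg.norm(g-HUB)
for r in(.03,.05,.07,.09,.105,.12): cv2.circle(a,q([*(HUB+u*r),.078]),2,(0,0,255),-1)
cv2.circle(a,q(h),2,(0,255,0),-1);cv2.imwrite("pics/z4.png",a)
E
```

```text
(no output)
```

View pics/z4.png

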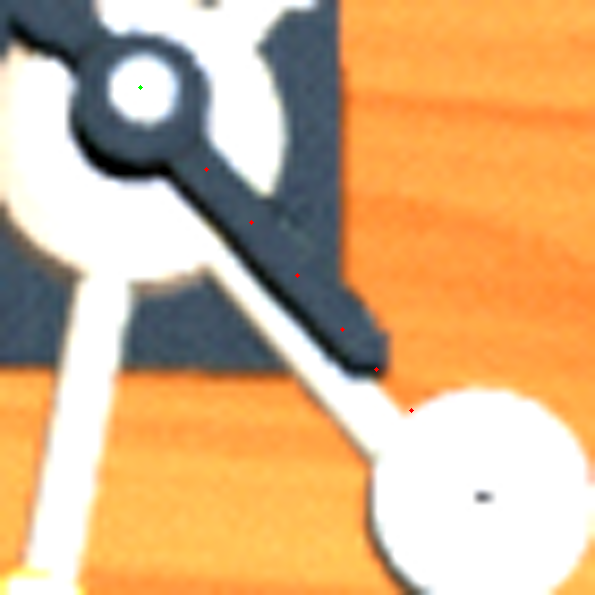

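The zoom shows the hub at (143,91), the arm tip near (384,358) and the dial centre at (483,497). The arm is about 2.2° short of the gauge, so I'll go back and nudge it.

```bash
python3 - <<'E'
from h import *
L=at(LH,-177.9,.08,.045,.185,270);A=at(HUB,-135,.078,.045,.185,270);B=at(HUB,-135,.078,.045,.085,270)
rows(L,[A]);print();rows(A,[B]);print()
rows(B,[at(HUB,-135,.078,.025,.085,270),at(HUB,-135,.078,.018,.085,270),at(HUB,-135.6,.078,.016,.085,270),at(HUB,-136.2,.078,.016,.085,270)])
C=at(HUB,-136.2,.078,.016,.085,270);D=at(HUB,-136.2,.078,.045,.085,270);E=at(HUB,-136.2,.078,.045,.185,270)
print();rows(C,[D,E]);print();rows(E,[L])
E
```

```text
[-0.209, 0.062, 0.0] -0.749

[0.0, -0.0, 0.1] 0.0

[0.02, -0.0, -0.0] 0.0
[0.027, -0.0, -0.0] 0.0
[0.03, -0.0, -0.0] 0.01
[0.031, -0.0, -0.0] 0.021

[-0.029, 0.0, 0.0] 0.0
[-0.029, 0.0, -0.1] 0.0

[0.196, 0.094, 0.0] 0.728
```

Request:
{"api": "drive_tool", "payload": {
  "series": [
    [0.0, [-0.042, 0.012, 0], [0, 0, -0.15]],
    [0.0, [-0.084, 0.025, 0], [0, 0, -0.3]],
    [0.0, [-0.125, 0.037, 0], [0, 0, -0.45]],
    [0.0, [-0.167, 0.05, 0], [0, 0, -0.6]],
    [0.0, [-0.209, 0.062, 0], [0, 0, -0.749]]
  ]
}}

```text
time: 7.8
tool_pos: [0.5706, -0.1968, 0.1817]
ee_rot: [-3.14, -0.004, 2.362]
wrist_force: [0.1, 0.3, -0.2]
width: 0.0006
finger_force: 0.0
```

Request:
{"api": "drive_tool", "payload": {
  "series": [
    [0.0, [0, 0, 0], [0, 0, 0]],
    [0.0, [0, 0, 0.04], [0, 0, 0]],
    [0.0, [0, 0, 0.08], [0, 0, 0]],
    [0.0, [0, 0, 0.1], [0, 0, 0]],
    [0.0, [0, 0, 0.1], [0, 0, 0]]
  ]
}}

```text
time: 8.43
tool_pos: [0.5686, -0.1935, 0.0807]
ee_rot: [-3.139, -0.007, 2.357]
wrist_force: [0.3, -0.1, -0.2]
width: 0.0003
finger_force: 0.0
```

Request:
{"api": "drive_tool", "payload": {
  "series": [
    [0.0, [0.02, 0, 0], [0, 0, 0]],
    [0.0, [0.027, 0, 0], [0, 0, 0]],
    [0.0, [0.03, 0, 0], [0, 0, 0.01]],
    [0.0, [0.031, 0, 0], [0, 0, 0.021]],
    [0.0, [0.031, 0, 0], [0, 0, 0.021]]
  ]
}}

```text
time: 9.05
tool_pos: [0.5497, -0.1741, 0.0854]
ee_rot: [3.141, 0.002, 2.335]
wrist_force: [1.0, -0.5, 1.8]
width: 0.0006
finger_force: 1.1
```

Request:
{"api": "drive_tool", "payload": {
  "series": [
    [0.0, [-0.014, 0, 0], [0, 0, 0]],
    [0.0, [-0.029, 0, 0], [0, 0, 0]],
    [0.0, [-0.029, 0, -0.03], [0, 0, 0]],
    [0.0, [-0.029, 0, -0.07], [0, 0, 0]],
    [0.0, [-0.029, 0, -0.1], [0, 0, 0]]
  ]
}}

```text
time: 9.68
tool_pos: [0.5698, -0.1952, 0.1857]
ee_rot: [3.141, 0.0, 2.335]
wrist_force: [-0.5, 0.2, 0.1]
width: 0.0009
finger_force: 0.0
```

Request:
{"api": "drive_tool", "payload": {
  "series": [
    [0.0, [0.039, 0.019, 0], [0, 0, 0.146]],
    [0.0, [0.078, 0.038, 0], [0, 0, 0.29]],
    [0.0, [0.117, 0.056, 0], [0, 0, 0.437]],
    [0.0, [0.157, 0.075, 0], [0, 0, 0.582]],
    [0.0, [0.196, 0.094, 0], [0, 0, 0.728]]
  ]
}}

```text
time: 10.3
tool_pos: [0.5011, 0.013, 0.1842]
ee_rot: [-3.141, -0.001, 1.602]
wrist_force: [0.6, 0.3, -0.5]
width: 0.0003
finger_force: 0.0
```

```bash
python3 - <<'E'
from h import *
im=imaging.snapshot("top");np.save("top5.npy",im)
a=im[195:265,345:415].astype(float);a=np.clip((a-40)*255/90,0,255).astype(np.uint8)
a=cv2.resize(a,(595,595),interpolation=cv2.INTER_CUBIC)[:,:,::-1].copy()
cv2.line(a,(143,91),(483,497),(0,0,255),1);cv2.imwrite("pics/z5.png",a)
E
```

```text
(no output)
```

View pics/z5.png

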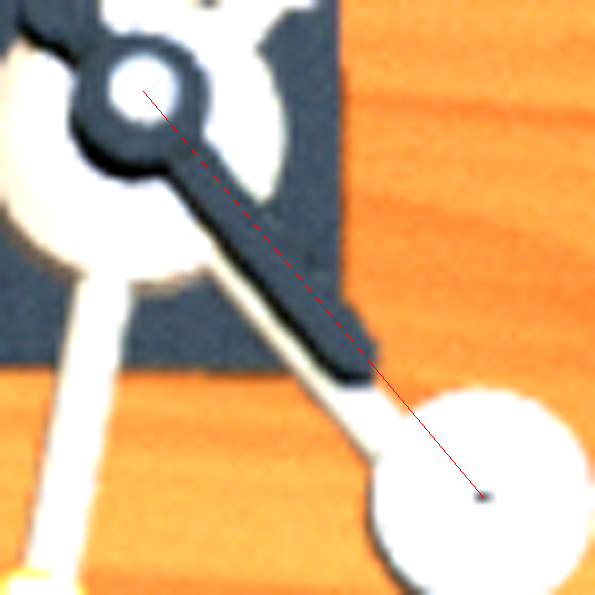

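The red hub–dial line now runs through the arm's tip at (374,365), so the selector is on the gauge. Next is the lever.

```bash
python3 - <<'E'
from h import *
L=at(LH,-177.9,.08,.045,.086,270)
P=[L,at(LH,-177.9,.08,.028,.086,270)]+[at(LH,t,.08,.019,.086,270) for t in np.linspace(-178.5,-262.5,22)]
P+= [at(LH,t,.08,.019,.086,270) for t in(-264,-265.5)]
for i in range(0,len(P)-1,5): print("call",P[i]);rows(P[i],P[i+1:i+6])
E
```

```text
call (np.float64(0.5017026953895025), np.float64(0.011098725583435956), 0.086, 92.1)
[0.017, -0.0, -0.0] 0.0
[0.027, -0.0, -0.0] 0.01
[0.032, -0.001, -0.0] 0.08
[0.038, -0.002, -0.0] 0.15
[0.044, -0.002, -0.0] 0.22
call (np.float64(0.4978771324105328), np.float64(0.054896998795656654), 0.086, np.float64(79.5))
[0.006, -0.001, -0.0] 0.07
[0.011, -0.002, -0.0] 0.14
[0.017, -0.002, -0.0] 0.209
[0.023, -0.002, -0.0] 0.279
[0.029, -0.002, -0.0] 0.349
call (np.float64(0.5014264382684246), np.float64(0.08323211498846736), 0.086, np.float64(59.5))
[0.006, -0.001, -0.0] 0.07
[0.011, -0.002, -0.0] 0.14
[0.017, -0.002, -0.0] 0.209
[0.023, -0.002, -0.0] 0.279
[0.029, -0.002, -0.0] 0.349
call (np.float64(0.5144528752934122), np.float64(0.10864448048574009), 0.086, np.float64(39.5))
[0.006, -0.001, -0.0] 0.07
[0.011, -0.002, -0.0] 0.14
[0.017, -0.002, -0.0] 0.209
[0.023, -0.002, -0.0] 0.279
[0.029, -0.002, -0.0] 0.349
call (np.float64(0.5353852629305469), np.float64(0.1280689889619326), 0.086, np.float64(19.5))
[0.006, -0.001, -0.0] 0.07
[0.011, -0.002, -0.0] 0.14
[0.017, -0.002, -0.0] 0.209
[0.019, -0.002, -0.0] 0.236
[0.021, -0.002, -0.0] 0.262
```

Request:
{"api": "drive_tool", "payload": {
  "series": [
    [0.0, [0, 0, 0], [0, 0, 0]],
    [0.0, [0, 0, 0.04], [0, 0, 0]],
    [0.0, [0, 0, 0.08], [0, 0, 0]],
    [0.0, [0, 0, 0.099], [0, 0, 0]],
    [0.0, [0, 0, 0.099], [0, 0, 0]]
  ]
}}

```text
time: 10.98
tool_pos: [0.5002, 0.0108, 0.0833]
ee_rot: [-3.137, -0.0, 1.607]
wrist_force: [0.5, -0.1, 0.5]
width: 0.0007
finger_force: 0.0
```

Request:
{"api": "drive_tool", "payload": {
  "series": [
    [0.0, [0.017, 0, 0], [0, 0, 0]],
    [0.0, [0.027, 0, 0], [0, 0, 0.01]],
    [0.0, [0.032, -0.001, 0], [0, 0, 0.08]],
    [0.0, [0.038, -0.002, 0], [0, 0, 0.15]],
    [0.0, [0.044, -0.002, 0], [0, 0, 0.22]]
  ]
}}

```text
time: 11.6
tool_pos: [0.4983, 0.056, 0.087]
ee_rot: [3.138, 0.001, 1.386]
wrist_force: [-1.4, -3.0, 1.8]
width: 0.0003
finger_force: 1.2
```

Request:
{"api": "drive_tool", "payload": {
  "series": [
    [0.0, [0.006, -0.001, 0], [0, 0, 0.07]],
    [0.0, [0.011, -0.002, 0], [0, 0, 0.14]],
    [0.0, [0.017, -0.002, 0], [0, 0, 0.209]],
    [0.0, [0.023, -0.002, 0], [0, 0, 0.279]],
    [0.0, [0.029, -0.002, 0], [0, 0, 0.349]]
  ]
}}

```text
time: 12.22
tool_pos: [0.5017, 0.0849, 0.087]
ee_rot: [3.138, 0.0, 1.037]
wrist_force: [0.1, -3.3, -0.4]
width: 0.0006
finger_force: 1.1
```

Request:
{"api": "drive_tool", "payload": {
  "series": [
    [0.0, [0.006, -0.001, 0], [0, 0, 0.07]],
    [0.0, [0.011, -0.002, 0], [0, 0, 0.14]],
    [0.0, [0.017, -0.002, 0], [0, 0, 0.209]],
    [0.0, [0.023, -0.002, 0], [0, 0, 0.279]],
    [0.0, [0.029, -0.002, 0], [0, 0, 0.349]]
  ]
}}

```text
time: 12.85
tool_pos: [0.5143, 0.1109, 0.0869]
ee_rot: [3.139, -0.0, 0.688]
wrist_force: [-0.7, -3.1, 0.5]
width: 0.0003
finger_force: 1.1
```

Request:
{"api": "drive_tool", "payload": {
  "series": [
    [0.0, [0.006, -0.001, 0], [0, 0, 0.07]],
    [0.0, [0.011, -0.002, 0], [0, 0, 0.14]],
    [0.0, [0.017, -0.002, 0], [0, 0, 0.209]],
    [0.0, [0.023, -0.002, 0], [0, 0, 0.279]],
    [0.0, [0.029, -0.002, 0], [0, 0, 0.349]]
  ]
}}

```text
time: 13.48
tool_pos: [0.5349, 0.1311, 0.0867]
ee_rot: [3.14, -0.0, 0.339]
wrist_force: [-0.9, -3.6, 0.3]
width: 0.0008
finger_force: 1.1
```

Request:
{"api": "drive_tool", "payload": {
  "series": [
    [0.0, [0.006, -0.001, 0], [0, 0, 0.07]],
    [0.0, [0.011, -0.002, 0], [0, 0, 0.14]],
    [0.0, [0.017, -0.002, 0], [0, 0, 0.209]],
    [0.0, [0.019, -0.002, 0], [0, 0, 0.236]],
    [0.0, [0.019, -0.002, 0], [0, 0, 0.236]]
  ]
}}

```text
time: 14.1
tool_pos: [0.5523, 0.1398, 0.0862]
ee_rot: [-3.141, -0.001, 0.106]
wrist_force: [0.1, -0.1, 0.2]
width: 0.0006
finger_force: 0.3
```

Request:
{"api": "drive_tool", "payload": {
  "series": [
    [0.0, [0.001, 0, 0], [0, 0, 0.013]],
    [0.0, [0.002, 0, 0], [0, 0, 0.026]],
    [0.0, [0.003, 0, 0], [0, 0, 0.026]],
    [0.0, [0.003, 0, 0], [0, 0, 0.026]]
  ]
}}

```text
time: 14.6
tool_pos: [0.5549, 0.1395, 0.0854]
ee_rot: [-3.141, 0.0, 0.079]
wrist_force: [-1.8, 1.1, -0.5]
width: 0.0007
finger_force: 1.1
```

Request:
{"api": "drive_tool", "payload": {
  "series": [
    [0.0, [0.001, 0, 0], [0, 0, 0]],
    [0.0, [0.002, 0, 0], [0, 0, 0]],
    [0.0, [0.002, 0, 0], [0, 0, 0]]
  ]
}}

```text
time: 14.98
tool_pos: [0.5553, 0.1396, 0.0853]
ee_rot: [-3.141, 0.004, 0.079]
wrist_force: [-6.7, 1.5, 4.7]
width: 0.0006
finger_force: 3.5
```

Request:
{"api": "drive_tool", "payload": {
  "series": [
    [0.0, [0.001, 0, 0], [0, 0, 0]],
    [0.0, [0.002, 0, 0], [0, 0, 0]],
    [0.0, [0.002, 0, 0], [0, 0, 0]]
  ]
}}

```text
time: 15.35
tool_pos: [0.5555, 0.1396, 0.0853]
ee_rot: [-3.142, 0.009, 0.079]
wrist_force: [-12.5, 0.1, 6.3]
width: 0.0006
finger_force: 5.9
```

At the stop: 12 N with no further travel. I'll retreat and check.

Request:
{"api": "drive_tool", "payload": {
  "series": [
    [0.0, [-0.015, 0, 0], [0, 0, 0]],
    [0.0, [-0.04, 0, 0], [0, 0, 0]],
    [0.0, [-0.04, 0, -0.04], [0, 0, 0]],
    [0.0, [-0.04, 0, -0.09], [0, 0, 0]],
    [0.0, [-0.04, 0, -0.13], [0, 0, 0]]
  ]
}}

```text
time: 15.98
tool_pos: [0.52, 0.1361, 0.2178]
ee_rot: [3.141, -0.004, 0.078]
wrist_force: [0.3, 0.1, 0.7]
width: 0.0004
finger_force: 0.0
```

Request:
{"api": "drive_tool", "payload": {
  "series": [
    [0.0, [-0.03, -0.04, 0], [0, 0, 0]],
    [0.0, [-0.06, -0.08, 0], [0, 0, 0]],
    [0.0, [-0.09, -0.12, 0], [0, 0, 0]],
    [0.0, [-0.12, -0.16, 0], [0, 0, 0]],
    [0.0, [-0.15, -0.2, 0], [0, 0, 0]]
  ]
}}

```text
time: 16.6
tool_pos: [0.3535, 0.3251, 0.2158]
ee_rot: [-3.141, -0.003, 0.078]
wrist_force: [0.2, 0.7, 0.2]
width: 0.0002
finger_force: 0.0
```

```bash
python3 - <<'E'
from h import *
im=imaging.snapshot("top");np.save("top6.npy",im)
a=cv2.resize(im[135:285,215:435],(792,540),interpolation=2)[:,:,::-1].copy()
cv2.imwrite("pics/c6.png",a);print(robot.get_obs()["time"])
E
```

```text
16.65
```

View pics/c6.png

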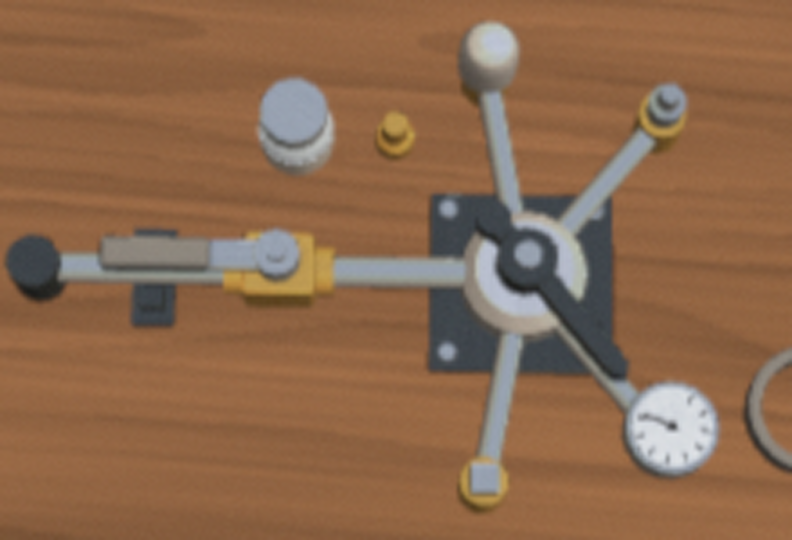

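The last view shows the lever along the pipe from (276,253) to (101,250), and the selector tip (623,374) lined up with the dial (671,428). The jar and nipple are where they were, and the arm is clear.

```bash
python3 -c "
from bench import robot; print(robot.close_job())"
```

```text
the job is handed in; nothing more can be done
None
```

The job is handed in at about 17 s: the selector points at the white gauge to within about 1° by the camera, the supply lever was then pushed open against its stop, and the jar and nipple by the valve had not moved in the last view.

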